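Unclamp the chute cover and seat it on its dowels

ROBOT

A 7-joint arm with a two-finger parallel gripper is mounted at the origin on the work surface. World frame = base frame: x ahead of the robot, y to its left, z up, the work surface at z = 0. Lengths are in m, angles in degrees, forces in N, time in s.
With the tool pointing down it reaches from about 0.375 to 0.925 m from the base axis. Payload 3.1 kg.
Tool frame: the origin (TCP) lies midway between the tips of the shut fingers; the grasp point (between the pads) lies 19 mm behind it; z points along the fingers, y is the direction in which the jaws open and shut (so a half turn about z gives the same grasp; the last joint's range is limited). The gripper opens to 85 mm and grips with 20 to 120 N. Pads are 22 mm wide; open, the fingers measure 114 mm over their backs; the gripper's body (76 mm by 85 mm) begins 54 mm behind the grasp point. The pads swing forward as they close: fully open they stand 13 mm farther back than shut.
Start: joints at [-70.577, 21.939, 2.515, 91.553, -1.026, 66.532, -2.859], TCP at [0.275, 0.589, 0.231] pointing down, gripper open.
Joint ranges: [-149.38, 149.38], [-23.57, 123.04], [-84.95, 90], [0, 143.3], [-89.99, 269.99], [3.08, 112.72], [-163.45, 163.45]. Speed limits (degrees/s): [159.86, 159.86, 180, 180, 180, 180, 180].

INTERFACE

Orientations are given as [roll, pitch, yaw] about the fixed x, y, z axes, in that order (R = Rz(yaw) Ry(pitch) Rx(roll)).
In Python, from station import r gives the robot as it stands.
- The arm moves only by the tool jog_arm, never from a script. Its argument "plan" is a list of rows, each a list of 3 entries, a list of its own where there are three numbers: the turn, a rotation vector about the tool's x, y, z in rad, then the shift along the tool's x, y, z in cm, then the gripper command: -1 is fully open, 1 is shut, values between are in proportion. A call has 1 to 8 rows; each row is the pose to reach, as a shift and turn from the pose commanded when the call began, along the tool's axes at that moment; what a row does not reach only later rows make up. A row lasts 1/12 s, in which the tool goes at most 41.7 mm and 7.16 degrees, less where a joint would pass 70% of its speed; a pose out of reach is approached as far as the arm can. A call with a gripper value outside its range is refused whole. The fingers move at their own pace and stop on an object; "force" is the grip in N (left out, the last holds). Time passes only in rows, so rows that repeat a pose let the fingers close. It gives the time, the measured TCP pose, the force and the opening at its end, in the units of the state.
- r.get_obs(): the state, without advancing time (a new reading comes with each control period).
- r.camera(name): name is "scene" or "top" or "wrist"; returns a dict with "image" (480x640x3 uint8, red, green, blue), "z_map" (480x640 float32, m along the optical axis (not along the pixel's ray), 0 where there is no reading), "intrinsics" (3x3 intrinsics, pixels), "pose" (4x4, takes a point from camera to world coordinates); the wrist camera has in their place "hand_eye" (4x4, takes a point from camera to tool coordinates, whose origin is the TCP and whose axes are the flange's). Camera axes: x right, y down, z forward; pixel columns grow to the right and rows downward; lengths in m; the calibration is good to about 2 mm. A picture is of the moment at which its call begins: read the wrist's pose just before it.
- r.close_job(): hands the job in, once; it reports no verdict.
Trained networks look in the newest picture that a camera, given by its name, has taken for a name from the list of things; names that differ only in an ending like _2 or _b are one class to them, and where a whole thing is asked for, a point or a joint stands for the part that bears it (a point fixed in the world has none). Each returns a list of dicts, best first, with "p" (0 to 1); they miss things now and then, are a little off and sometimes report something else, mostly with a low value. They report only what shows in the picture. A call takes as long as a camera call.
- r.boxes_of(camera, query): "xyz" ([x, y, z] in m, in the coordinates of the camera as it stood for that picture, good to about 4 mm: the middle of the surface that is visible of it).
The state is a dict: "time_s": time; "joint_pos": joint angles; "qd": joint speeds; "effort": joint torques, N m; "tcp_pos": TCP position; "tool_rot": TCP orientation; "ft_force": force on the tool from outside, world axes, zero at the start; "torque": the same for the moment, N m; "opening": opening from 0.0 (shut) to 1.0 (fully open).
Only numpy, scipy, OpenCV 4.12 (cv2) and the standard library are available. Lean on these libraries where they do the work, as an engineer would, in place of code of your own. Each camera call takes 0.05 s, during which the arm holds its last target. There are 200 camera calls.

TASK

Close the bottle-cap chute before the dominoes come out: lift the red-knobbed sprung clamp arm up and over until it stays open by itself, take the teal cover plate out by its wooden grip, and lower it by that grip onto the two brass dowels of the chute until it lies flat, fully down, then let go. Leave the clamp arm open, and do not disturb the figurine, the cup or the dice.

Things in the scene. Friction and masses are not known exactly. Their poses are not given: they have to be found in the camera images.
- clamp_arm (a joint): Clamp arm angle (rad): 0 = level, clamped on the cover; grows as the knob end is lifted; stop at 1.9 (19 degrees past upright). A spring closes it (about 4 N up at the knob starts it, less further up) until about 1.0; beyond, the spring swings it to the stop and holds it there, so let go from about 1.2. Freed earlier it snaps shut.
- clamp_hinge (a point): Mid-arm point on the hinge axis, 40 mm above the table, fixed to the clamp's dark wooden bed. z up, y along the hinge axis, x away from the knob: the closed arm reaches along -x. Bed 82 (x) by 150 (y) mm, top 18 mm above the table, lips 3.5 mm high at +x and both y ends; its middle is at (-60, +45, -40) mm from here. Fixed; place and yaw vary.
- clamp_knob (a point): Centre of the red knob at the arm's free end: cylinder 18 mm across, 24 mm long, axis along y; pinch its flat ends along y and the arm pivots in the grasp. Closed: 126 mm from the hinge in -x, 4 mm above it, free below. Lifted by q, in bed axes, x grows by 126(1 - cos q) + 4 sin q, z by 126 sin q - 4(1 - cos q) mm. Arm 12 mm wide, 8 mm thick.
- cover_grip (a point): Centre of the pale wood grip block, 36 (x) by 22 (y) by 40 mm tall, on the middle of the teal plate, 70 (x) by 130 (y) by 8 mm, with 13 mm through holes at y = +50 and -50. This point is 28 mm above the plate's underside; z up. 130 g. At first on the clamp's bed, axes nearly the bed's, the arm pressing its -y end; lifts straight out once the arm is open.
- chute_seat (a point): Middle of the flat hopper top of the galvanised chute, 55 mm above the table, between two brass dowels at y = +50 and -50 mm (10 mm thick, 13 mm tall, tapered over the top 5 mm). z up, x to the table's far edge. Hopper 86 (x) by 140 (y) mm. Seated, the cover's grip centre is 28 mm above, y along this y, either way round. Fixed; place, side and yaw vary.
- saint: Bystander: pink-glazed ceramic saint figurine, 48 mm across, 107 mm tall with a brass halo on top to 117 mm; origin at the centre of its underside.
- cup: Bystander: orange plastic cup, 76 mm across the rim, 85 mm tall; origin at the centre of its underside.
- die_a: Bystander: ivory die, 18 mm; origin at the centre of its underside.
- die_b: Bystander: ivory die, 18 mm; origin at the centre of its underside.

How it is judged:
By the outcome, as a careful person would: the job done as asked, in the order asked, and still so for the second after the job is handed in, with the robot touching nothing.
It also fails if it takes over 59 s, if anything falls off the work surface, if the arm or the gripper's body presses on something with over 40 N, if the wrist force passes 120 N, or if a joint passes its speed limit or range.

## Working session

There is one attempt and no reset: what is moved stays moved. The work goes in short steps, Python scripts to look and compute and a tool call to move; the robot and the scene stay as the last step left them, time stands still between calls to the robot, and variables do not carry over. Pictures are saved under pics/ and viewed, about 8 in all and at most 12, crops included, and the job is handed in when it is done.

Besides the shell and the picture viewer there is one more tool, called after "Emit:" as name(argument=value, ...), one argument or row to a line, values as JSON. jog_arm: Moves the arm, as the interface text tells. Its arguments: {"type":"object","properties":{"plan":{"type":"array","items":{"type":"array"}},"force":{"type":"number"}},"required":["plan"]}

```bash
ls; mkdir -p pics; python3 - <<'E'
from station import r
import cv2,numpy as np
print(r.get_obs())
for c in ["scene","top"]:
    d=r.camera(c); np.savez(f"pics/{c}0.npz",**d); cv2.imwrite(f"pics/{c}0.png",d["image"][...,::-1])
    for q in ["clamp_arm","clamp_hinge","clamp_knob","cover_grip","chute_seat","saint","cup","die_a"]:
        for b in r.boxes_of(c,q)[:3]:
            p=d["pose"]@np.r_[b["xyz"],1]; print(c,q,round(b["p"],2),p[:3].round(3))
E
```

```text
pics
{'time_s': 0.0, 'joint_pos': array([-70.57722742,  21.99141933,   2.51273332,  91.6505997 ,
        -1.02733147,  66.53231011,  -2.85854299]), 'qd': array([-0.05785663, -0.04641307,  0.18439924,  0.0810821 , -0.11833939,
       -0.05900167, -0.05250041]), 'effort': array([-2.46375004e-05, -4.33459604e+01,  1.02458563e+00, -2.49515265e+01,
        1.05904587e-02,  1.11233653e-02, -1.02691104e-05]), 'tcp_pos': array([0.27457665, 0.58809938, 0.22988122]), 'tool_rot': array([-1.79848339e+02,  6.99021972e-03,  1.54976930e+02]), 'ft_force': array([-0.5891594 ,  0.55080118,  0.01523622]), 'torque': array([-0.01842717,  0.00899728, -0.0132648 ]), 'opening': 1.0001355339618567}
scene clamp_arm 0.79 [0.592 0.164 0.042]
scene clamp_hinge 0.69 [0.646 0.16  0.025]
scene clamp_knob 0.93 [0.594 0.167 0.042]
scene cover_grip 0.61 [0.609 0.203 0.026]
scene cover_grip 0.18 [0.596 0.169 0.037]
scene chute_seat 0.67 [ 0.706 -0.193  0.018]
scene saint 0.89 [0.393 0.147 0.052]
scene cup 0.85 [ 0.458 -0.04   0.061]
scene die_a 0.63 [0.598 0.165 0.044]
scene die_a 0.62 [ 0.369 -0.227  0.013]
scene die_a 0.59 [ 0.419 -0.155  0.014]
top clamp_arm 0.69 [0.596 0.166 0.044]
top clamp_arm 0.16 [0.385 0.153 0.068]
top clamp_hinge 0.56 [0.631 0.172 0.022]
top clamp_knob 0.9 [0.592 0.166 0.048]
top cover_grip 0.82 [0.6   0.216 0.03 ]
top chute_seat 0.94 [ 0.701 -0.189  0.022]
top saint 0.69 [0.389 0.151 0.067]
top cup 0.95 [ 0.441 -0.034  0.028]
top die_a 0.64 [ 0.417 -0.148  0.016]
top die_a 0.46 [ 0.371 -0.226  0.018]
```

View pics/top0.png

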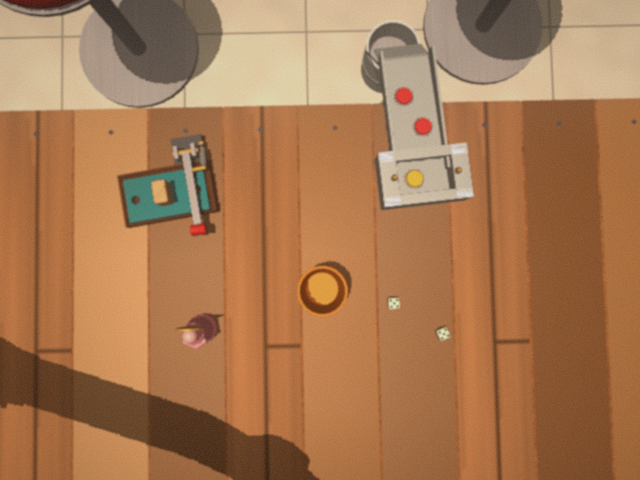

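View pics/scene0.png

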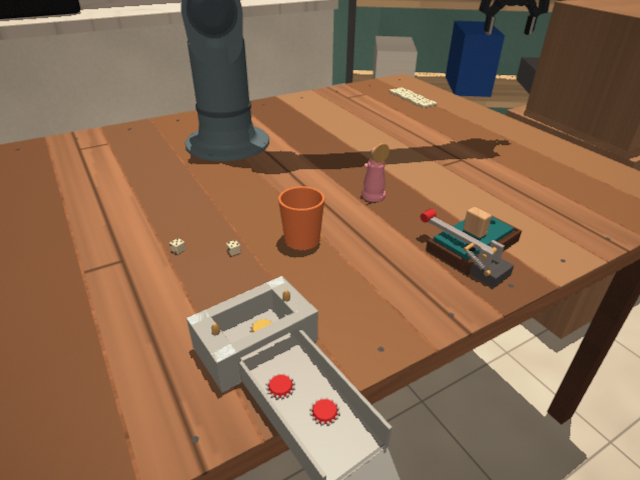

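The top view shows the red knob at (198,229), hinge at about (187,147), grip at (161,191), and dowels at (394,178) and (459,170). The saint is at (198,330) and the cup at (323,290). Next I measure these with depth.

```bash
cat > h.py <<'E'
import numpy as np,cv2
def cloud(d,pose=None):
    K=d["intrinsics"];z=d["z_map"];v,u=np.mgrid[:480,:640]
    P=np.stack([(u-K[0,2])*z/K[0,0],(v-K[1,2])*z/K[1,1],z],-1)
    T=d["pose"] if pose is None else pose
    return P@T[:3,:3].T+T[:3,3]
def hsv(d): return cv2.cvtColor(d["image"],cv2.COLOR_RGB2HSV)
E
python3 - <<'E'
from h import *
for c in ["top","scene"]:
    d=dict(np.load(f"pics/{c}0.npz")); W=cloud(d);H=hsv(d);h,s,v=H[...,0],H[...,1],H[...,2];ok=d["z_map"]>0
    X,Y,Z=W[...,0],W[...,1],W[...,2]
    near=lambda x,y,rr:(np.hypot(X-x,Y-y)<rr)&ok
    def rep(n,m):
        p=W[m]; 
        if len(p)==0: print(c,n,0);return
        (cx,cy),sz,a=cv2.minAreaRect((p[:,:2]*1000).astype(np.float32))
        print(c,n,len(p),"mean",p.mean(0).round(4),"med z",np.median(p[:,2]).round(4),"rect",round(cx,1),round(cy,1),np.round(sz,1),round(a,1))
    rep("red",near(.59,.166,.04)&((h<6)|(h>174))&(s>170)&(Z>.03))
    rep("griptop",near(.61,.21,.05)&(Z>.058)&(h>8)&(h<25)&(s>60))
    rep("teal",near(.61,.2,.12)&(h>75)&(h<100)&(s>90)&(Z>.018)&(Z<.032))
    rep("hopper",near(.68,-.19,.13)&(Z>.05)&(Z<.06))
    rep("dowels",near(.68,-.19,.13)&(Z>.0635)&(Z<.072))
    rep("brass",near(.66,-.19,.1)&(Z>.05)&(h>8)&(h<28)&(s>90))
    rep("arm",near(.64,.17,.12)&(Z>.036)&(Z<.052)&(s<70))
    rep("saint",near(.39,.15,.06)&(Z>.02)); rep("cup",near(.45,-.035,.08)&(Z>.07))
    m=near(.39,-.19,.1)&(Z>.012)&(Z<.025); rep("dice",m)
d=dict(np.load("pics/top0.npz"));print(d["pose"].round(3),d["intrinsics"])
i=d["image"];a=cv2.resize(i[120:245,110:235],(500,500),interpolation=3);b=cv2.resize(i[120:220,370:480],(300,273));cv2.imwrite("pics/c.png",np.hstack([a,np.pad(b,((0,227),(0,0),(0,0)))])[...,::-1])
E
```

```text
top red 0
top griptop 347 mean [0.5992 0.2113 0.066 ] med z 0.0663 rect 600.1 212.5 [36.5 22.4] 9.5
top teal 2076 mean [0.5963 0.22   0.0268] med z 0.0268 rect 599.5 212.4 [ 69.1 129. ] 8.9
top hopper 2979 mean [ 0.6198 -0.201   0.0556] med z 0.0556 rect 620.0 -201.2 [ 86.5 141.2] 5.5
top dowels 59 mean [ 0.6195 -0.2015  0.0669] med z 0.0666 rect 619.7 -200.6 [  8.1 107.6] 5.4
top brass 64 mean [ 0.6216 -0.2064  0.0648] med z 0.0662 rect 634.1 -200.2 [ 57.  140.3] 5.4
top arm 690 mean [0.617  0.1682 0.0449] med z 0.0449 rect 615.4 183.4 [ 66.7 126.3] 86.1
top saint 774 mean [0.3848 0.154  0.0757] med z 0.0744 rect 380.8 157.7 [46.4 38.6] 2.6
top cup 571 mean [ 0.4412 -0.0362  0.0832] med z 0.085 rect 443.1 -35.4 [74.7 73. ] 88.5
top dice 263 mean [ 0.3928 -0.1906  0.0185] med z 0.0186 rect 392.7 -190.3 [115.4  22.1] 57.3
scene red 0
scene griptop 231 mean [0.6026 0.209  0.0641] med z 0.065 rect 600.7 210.7 [36.1 23. ] 9.1
scene teal 984 mean [0.6094 0.2016 0.025 ] med z 0.0256 rect 601.0 212.4 [ 71.6 144. ] 10.3
scene hopper 3828 mean [ 0.6245 -0.2067  0.0547] med z 0.055 rect 619.1 -201.3 [ 88.7 140.5] 5.7
scene dowels 68 mean [ 0.6213 -0.2091  0.066 ] med z 0.0659 rect 620.6 -201.9 [  7.7 107.1] 5.7
scene brass 172 mean [ 0.6176 -0.2047  0.0609] med z 0.0607 rect 611.3 -199.5 [ 72.5 113.8] 5.3
scene arm 696 mean [0.6262 0.1678 0.0432] med z 0.0435 rect 614.9 172.7 [ 52.1 128.6] 87.3
scene saint 853 mean [0.3919 0.1537 0.0655] med z 0.0644 rect 389.4 155.1 [43.5 27.7] 57.4
scene cup 813 mean [ 0.4434 -0.0365  0.0791] med z 0.0796 rect 443.3 -35.6 [76.2 74.8] 4.8
scene dice 209 mean [ 0.3942 -0.1917  0.0171] med z 0.0179 rect 393.7 -191.7 [115.8  22.8] 56.6
[[-0.019 -0.998  0.055  0.484]
 [-1.     0.019 -0.    -0.027]
 [-0.001 -0.055 -0.998  0.913]
 [ 0.     0.     0.     1.   ]] [[552.50722049   0.         315.19868128]
 [  0.         552.50722049 232.7661603 ]
 [  0.           0.           1.        ]]
```

View pics/c.png

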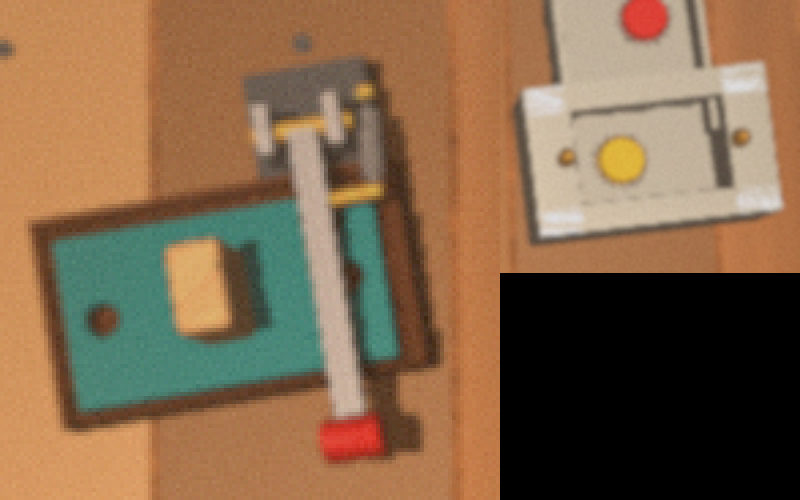

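```bash
cat >> h.py <<'E'
from scipy.spatial.transform import Rotation as Ro
def go(goal,yaw):
    from station import r
    o=r.get_obs(); R=Ro.from_euler("xyz",o["tool_rot"],degrees=True); p=o["tcp_pos"]
    best=min([Ro.from_euler("xyz",[180,0,yaw+k],degrees=True) for k in (0,180)],key=lambda g:(R.inv()*g).magnitude())
    print("t",o["time_s"],"tcp",p.round(4),o["tool_rot"].round(2),"F",o["ft_force"].round(1),"open",round(o["opening"],3))
    print("turn",(R.inv()*best).as_rotvec().round(4),"shift cm",(R.inv().apply(np.array(goal)-p)*100).round(2))
E
python3 - <<'E'
from h import *
for c in ["top","scene"]:
    d=dict(np.load(f"pics/{c}0.npz")); W=cloud(d);H=hsv(d);h,s=H[...,0],H[...,1];X,Y,Z=np.moveaxis(W,-1,0)
    m=(d["z_map"]>0)&(np.hypot(X-.542,Y-.158)<.04)&((h<5)|(h>175))&(s>150)&(Z>.03)
    p=W[m];print(len(p),p.mean(0),p[:,2].max(),cv2.minAreaRect((p[:,:2]*1000).astype(np.float32)))
    m=(Z>.041)&(Z<.05)&(s<70)&(abs(X-.59)<.035)&(abs(Y-.167)<.03)&(d["z_map"]>0)
    p=W[m];print("arm",cv2.fitLine((p[:,:2]).astype(np.float32),2,0,.01,.01).ravel())
go([.542,.158,.13],9)
E
```

```text
137 [0.54061645 0.15660506 0.0523151 ] 0.056150266683600236 ((540.909423828125, 157.0592498779297), (14.46102237701416, 23.264652252197266), 5.773761749267578)
arm [0.9867028  0.16253474 0.5900108  0.16480596]
133 [0.54496374 0.15329158 0.0477976 ] 0.053519249827405135 ((544.2405395507812, 156.7745361328125), (14.052164077758789, 26.18583106994629), 4.08313512802124)
arm [0.9859313  0.16715118 0.59086215 0.16364455]
t 0.9 tcp [0.2749 0.589  0.2313] [180.    -0.   154.98] F [-0.1  0.4  0.5] open 1.001
turn [ 0.     -0.     -0.5938] shift cm [-42.43 -27.76  10.13]
```

Emit:
jog_arm(
  plan=[
    [[0,0,-0.6],[-42.4,-27.8,6],-1],
    [[0,0,-0.6],[-42.4,-27.8,6],-1],
    [[0,0,-0.6],[-42.4,-27.8,6],-1],
    [[0,0,-0.6],[-42.4,-27.8,6],-1],
    [[0,0,-0.6],[-42.4,-27.8,6],-1],
    [[0,0,-0.6],[-42.4,-27.8,6],-1],
    [[0,0,-0.6],[-42.4,-27.8,6],-1],
    [[0,0,-0.6],[-42.4,-27.8,6],-1],
  ],
  force=40,
)

```text
time_s: 1.57
tcp_pos: [0.4491, 0.307, 0.1925]
tool_rot: [180.0, 0.0, -170.6]
ft_force: [0.5, 0.7, -0.0]
opening: 0.998
```

```bash
python3 -c "
from h import *
go([.542,.157,.13],9.4)"
```

```text
t 1.5667 tcp [0.4491 0.307  0.1925] [ 1.7997e+02  4.0000e-02 -1.7064e+02] F [ 0.5  0.7 -0. ] open 0.998
turn [ 0.0006  0.0008 -0.0007] shift cm [ -6.72 -16.32   6.24]
```

Emit:
jog_arm(
  plan=[
    [[0,0,0],[-6.7,-16.3,6],-1],
    [[0,0,0],[-6.7,-16.3,6],-1],
    [[0,0,0],[-6.7,-16.3,6],-1],
    [[0,0,0],[-6.7,-16.3,6],-1],
    [[0,0,0],[-6.7,-16.3,6],-1],
    [[0,0,0],[-6.7,-16.3,6],-1],
    [[0,0,0],[-6.7,-16.3,6],-1],
  ],
)

```text
time_s: 2.15
tcp_pos: [0.5412, 0.1569, 0.1319]
tool_rot: [-180.0, -0.1, -170.9]
ft_force: [-0.6, -0.7, -0.3]
opening: 1.002
```

```bash
python3 - <<'E'
from h import *
from station import r
go([.542,.157,.026],9.4)
o=r.get_obs();d=r.camera("wrist");T=np.eye(4);T[:3,:3]=Ro.from_euler("xyz",o["tool_rot"],degrees=True).as_matrix();T[:3,3]=o["tcp_pos"];T=T@d["hand_eye"]
W=cloud(d,T);H=hsv(d);h,s=H[...,0],H[...,1];X,Y,Z=np.moveaxis(W,-1,0)
m=(d["z_map"]>0)&(np.hypot(X-.542,Y-.158)<.04)&((h<5)|(h>175))&(s>150)&(Z>.03)
p=W[m];print(len(p),p.mean(0),np.median(p[:,2]),p[:,2].max(),cv2.minAreaRect((p[:,:2]*1000).astype(np.float32)))
cv2.imwrite("pics/w1.png",d["image"][...,::-1])
E
```

```text
t 2.15 tcp [0.5412 0.1569 0.1319] [-1.7997e+02 -5.0000e-02 -1.7088e+02] F [-0.6 -0.7 -0.3] open 1.002
turn [-0.0005 -0.0009 -0.005 ] shift cm [-0.09  0.   10.59]
1171 [0.53848498 0.15765113 0.04955698] 0.05022075853378738 0.0535233571031731 ((539.8804321289062, 158.02294921875), (16.915639877319336, 23.48232650756836), 7.6864824295043945)
```

View pics/w1.png

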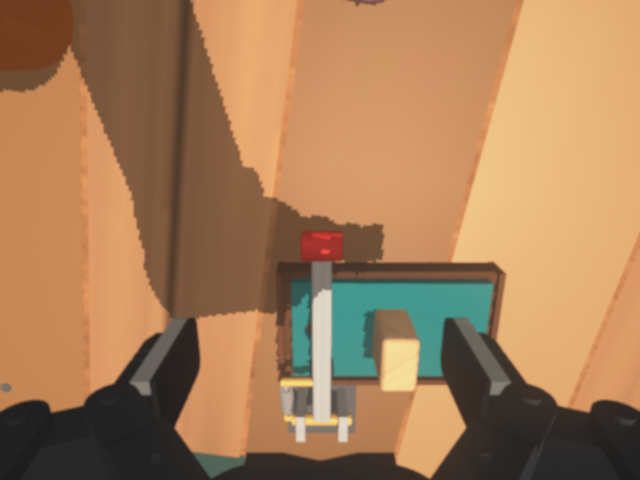

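The wrist view shows the knob at (322,246), midway between the fingers and clear on both sides. I descend and pinch.

Emit:
jog_arm(
  plan=[
    [[0,0,0],[0,0,4],-0.5],
    [[0,0,0],[0,0,8],-0.2],
    [[0,0,0],[0,0,10.5],0],
    [[0,0,0],[0,0,10.5],0],
    [[0,0,0],[0,0,10.5],0.6],
    [[0,0,0],[0,0,10.5],0.8],
    [[0,0,0],[0,0,10.5],0.8],
    [[0,0,0],[0,0,10.5],0.8],
  ],
  force=40,
)

```text
time_s: 2.87
tcp_pos: [0.54, 0.1575, 0.0281]
tool_rot: [-179.9, -0.1, -170.7]
ft_force: [-3.1, -4.5, -3.8]
opening: 0.272
```

```bash
python3 - <<'E'
from h import *
go([.541,.157,.026],9.4)
for q in np.arange(.2,1.41,.15): print(round(q,2),"tool shift cm", -(12.6*(1-np.cos(q))+.4*np.sin(q)).round(2), -(12.6*np.sin(q)-.4*(1-np.cos(q))).round(2))
E
```

```text
t 2.8667 tcp [0.54   0.1575 0.0281] [-1.7992e+02 -1.0000e-01 -1.7066e+02] F [-3.1 -4.5 -3.8] open 0.272
turn [-0.0014 -0.0017 -0.001 ] shift cm [-0.09 -0.07  0.21]
0.2 tool shift cm -0.33 -2.5
0.35 tool shift cm -0.9 -4.3
0.5 tool shift cm -1.73 -5.99
0.65 tool shift cm -2.81 -7.54
0.8 tool shift cm -4.11 -8.92
0.95 tool shift cm -5.6 -10.08
1.1 tool shift cm -7.24 -11.01
1.25 tool shift cm -9.01 -11.68
1.4 tool shift cm -10.85 -12.08
```

Emit:
jog_arm(
  plan=[
    [[0,0,0],[-0.1,0,-1.2],0.8],
    [[0,0,0],[-0.33,0,-2.5],0.8],
    [[0,0,0],[-0.9,0,-4.3],0.8],
    [[0,0,0],[-1.73,0,-6.0],0.8],
    [[0,0,0],[-2.8,0,-7.5],0.8],
    [[0,0,0],[-4.1,0,-8.9],0.8],
    [[0,0,0],[-4.1,0,-8.9],0.8],
  ],
  force=50,
)

```text
time_s: 3.45
tcp_pos: [0.585, 0.1648, 0.1209]
tool_rot: [-180.0, 0.4, -170.7]
ft_force: [-1.3, -4.7, -1.2]
opening: 0.268
```

Emit:
jog_arm(
  plan=[
    [[0,0,0],[-1.5,0,-1.15],0.8],
    [[0,0,0],[-3.15,0,-2.1],0.8],
    [[0,0,0],[-4.9,0,-2.75],0.8],
    [[0,0,0],[-6.1,0,-3.05],0.8],
    [[0,0,0],[-6.1,0,-3.05],0.8],
  ],
)

```text
time_s: 3.87
tcp_pos: [0.6439, 0.1743, 0.1488]
tool_rot: [-179.9, 0.2, -170.7]
ft_force: [-0.8, -5.2, 0.8]
opening: 0.266
```

```bash
python3 - <<'E'
from h import *
from station import r
o=r.get_obs(); print(o["tcp_pos"],o["opening"],o["ft_force"])
d=r.camera("scene"); cv2.imwrite("pics/s2.png",cv2.resize(d["image"][50:350,300:640,::-1],(680,600)))
E
```

```text
[0.64392792 0.17429742 0.14880921] 0.26601945608674205 [-0.83675075 -5.16421776  0.78437828]
```

View pics/s2.png

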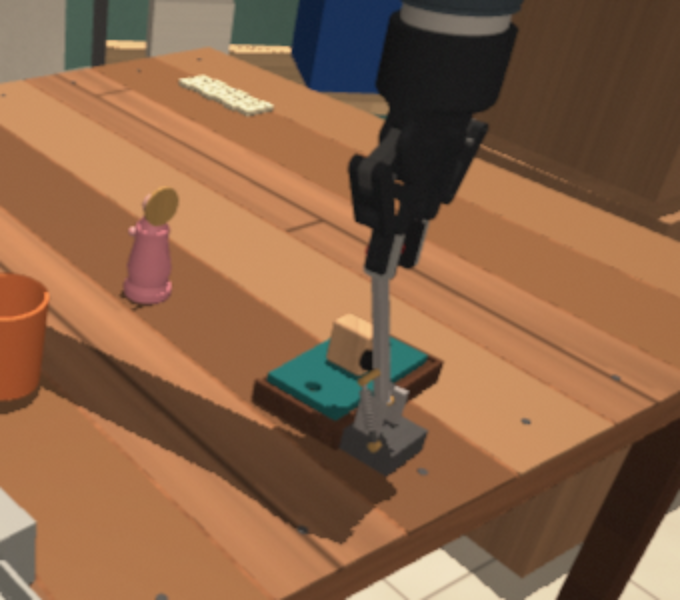

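The arm is held almost upright by the knob. I release it and back off (up, towards -x).

Emit:
jog_arm(
  plan=[
    [[0,0,0],[0,0,0],-0.4],
    [[0,0,0],[0,0,0],-0.4],
    [[0,0,0],[0,0,0],-0.4],
    [[0,0,0],[0,0,0],-0.4],
    [[0,0,0],[1,0,-3],-0.4],
    [[0,0,0],[3,0,-6],-0.4],
    [[0,0,0],[3,0,-6],-0.4],
    [[0,0,0],[3,0,-6],-0.4],
  ],
)

```text
time_s: 4.58
tcp_pos: [0.613, 0.1722, 0.2101]
tool_rot: [179.9, 0.4, -170.6]
ft_force: [-0.3, 0.6, -0.8]
opening: 0.697
```

```bash
python3 - <<'E'
from h import *
from station import r
d=r.camera("scene"); cv2.imwrite("pics/s3.png",cv2.resize(d["image"][50:350,300:640,::-1],(510,450)))
d=r.camera("top"); W=cloud(d);h,s,v=np.moveaxis(hsv(d),-1,0);X,Y,Z=np.moveaxis(W,-1,0);ok=d["z_map"]>0
def rep(n,m):
    p=W[m]; 
    if len(p): print(n,len(p),p.mean(0).round(4),cv2.minAreaRect((p[:,:2]*1000).astype(np.float32)))
n=(np.hypot(X-.6,Y-.21)<.12)&ok
rep("teal",n&(h>75)&(h<100)&(s>90)&(Z>.018)&(Z<.032)); rep("grip",n&(Z>.058)&(Z<.075)&(h>8)&(h<25)&(s>60)&(np.hypot(X-.6,Y-.21)<.03))
rep("red",ok&(np.hypot(X-.707,Y-.18)<.06)&((h<5)|(h>175))&(s>150)&(Z>.03))
go([.6,.2124,.12],9.2)
E
```

```text
teal 2542 [0.5971 0.2139 0.0267] ((600.1809692382812, 212.6100311279297), (69.95759582519531, 130.24258422851562), 8.987471580505371)
grip 348 [0.5994 0.2114 0.066 ] ((599.8417358398438, 212.66668701171875), (35.812355041503906, 22.56196403503418), 9.495865821838379)
red 199 [0.7074 0.1838 0.1655] ((708.3333129882812, 184.23117065429688), (15.236104965209961, 23.76304817199707), 8.903752326965332)
t 4.6833 tcp [0.6116 0.1714 0.2068] [ 1.7995e+02  3.0000e-02 -1.7059e+02] F [-0.   0.2 -0.9] open 0.7
turn [0.0009 0.0005 0.0036] shift cm [0.48 4.23 8.69]
```

View pics/s3.png

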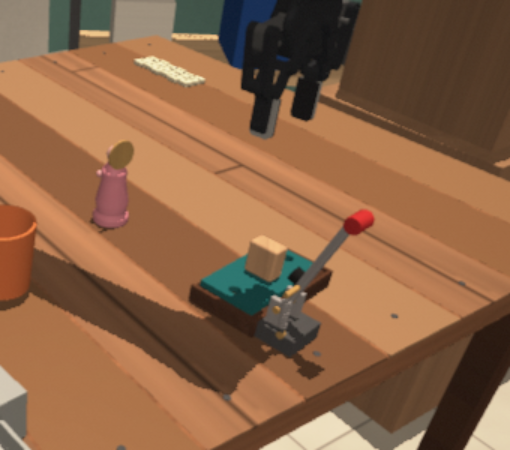

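The clamp stays open on its stop, with the knob at (0.707, 0.184). Next I grasp the grip.

Emit:
jog_arm(
  plan=[
    [[0,0,0],[0.5,4.2,2],-0.1],
    [[0,0,0],[0.5,4.2,5],-0.1],
    [[0,0,0],[0.5,4.2,9],-0.1],
    [[0,0,0],[0.5,4.2,13],-0.1],
    [[0,0,0],[0.5,4.2,15.5],-0.1],
    [[0,0,0],[0.5,4.2,15.5],-0.1],
    [[0,0,0],[0.5,4.2,15.5],-0.1],
  ],
)

```text
time_s: 5.27
tcp_pos: [0.5977, 0.2104, 0.0487]
tool_rot: [-179.9, -0.4, -170.6]
ft_force: [0.9, -0.3, 0.7]
opening: 0.551
```

```bash
python3 - <<'E'
from h import *
go([.6,.2125,.032],9.2)
E
```

```text
t 5.2667 tcp [0.5977 0.2104 0.0487] [-179.91   -0.36 -170.64] F [ 0.9 -0.3  0.7] open 0.551
turn [-0.0016 -0.0063  0.0028] shift cm [-0.27  0.17  1.67]
```

Emit:
jog_arm(
  plan=[
    [[0,0,0.003],[-0.15,0.1,1.7],-0.1],
    [[0,0,0.003],[-0.15,0.1,1.7],-0.1],
    [[0,0,0.003],[-0.15,0.1,1.7],0.5],
    [[0,0,0.003],[-0.15,0.1,1.7],0.9],
    [[0,0,0.003],[-0.15,0.1,1.7],0.9],
    [[0,0,0.003],[-0.15,0.1,1.7],0.9],
    [[0,0,0.003],[-0.15,0.1,1.7],0.9],
    [[0,0,0.003],[-0.15,0.1,1.7],0.9],
  ],
  force=60,
)

```text
time_s: 5.93
tcp_pos: [0.6032, 0.2129, 0.0371]
tool_rot: [179.9, 0.2, -170.8]
ft_force: [0.1, 0.6, 6.3]
opening: 0.249
```

Emit:
jog_arm(
  plan=[
    [[0,0,0],[0,0,-1],0.9],
    [[0,0,0],[0,0,-3],0.9],
    [[0,0,0],[0,0,-6],0.9],
    [[0,0,0],[0,0,-9],0.9],
    [[0,0,0],[0,0,-12],0.9],
    [[0,0,0],[0,0,-12],0.9],
  ],
)

```text
time_s: 6.43
tcp_pos: [0.6059, 0.2138, 0.1626]
tool_rot: [179.8, 0.7, -170.8]
ft_force: [2.2, 0.8, 0.1]
opening: 0.247
```

```bash
python3 - <<'E'
from h import *
go([.6198,-.2012,.15],5.5)
E
```

```text
t 6.4333 tcp [0.6059 0.2138 0.1626] [ 179.82    0.71 -170.84] F [2.2 0.8 0.1] open 0.247
turn [0.0036 0.0123 0.0639] shift cm [  5.25 -41.2    1.06]
```

Emit:
jog_arm(
  plan=[
    [[0,0,0.01],[0.3,-2.5,0],0.9],
    [[0,0,0.02],[0.8,-6,0],0.9],
    [[0,0,0.03],[1.3,-10,0],0.9],
    [[0,0,0.04],[1.8,-14,0],0.9],
    [[0,0,0.04],[2.3,-18,0],0.9],
    [[0,0,0.05],[2.8,-22,0],0.9],
    [[0,0,0.06],[3.3,-26,0],0.9],
    [[0,0,0.064],[3.8,-30,0],0.9],
  ],
)

```text
time_s: 7.1
tcp_pos: [0.6105, -0.0915, 0.1542]
tool_rot: [180.0, -0.1, -174.5]
ft_force: [1.2, 0.7, -1.7]
opening: 0.245
```

Emit:
jog_arm(
  plan=[
    [[0,0,0],[0.6,-4,0],0.9],
    [[0,0,0],[1.0,-7.5,0],0.9],
    [[0,0,0],[1.3,-9.5,0.5],0.9],
    [[0,0,0],[1.4,-10.5,1],0.9],
    [[0,0,0],[1.4,-10.5,1],0.9],
    [[0,0,0],[1.4,-10.5,1],0.9],
    [[0,0,0],[1.4,-10.5,1],0.9],
  ],
)

```text
time_s: 7.68
tcp_pos: [0.6084, -0.1918, 0.1441]
tool_rot: [179.8, -0.0, -174.3]
ft_force: [-0.5, 0.5, -1.7]
opening: 0.247
```

```bash
cat > m.py <<'E'
from h import *
from station import r
import sys
zl,zh=float(sys.argv[1]),float(sys.argv[2])
for c in ["top","scene"]:
    d=r.camera(c); W=cloud(d);h,s,v=np.moveaxis(hsv(d),-1,0);X,Y,Z=np.moveaxis(W,-1,0);ok=d["z_map"]>0
    n=(np.hypot(X-.62,Y+.2)<.12)&ok
    t=n&(h>75)&(h<100)&(s>90)&(Z>zl)&(Z<zh); p=W[t]
    if len(p): 
        print(c,"teal",len(p),p.mean(0).round(4),cv2.minAreaRect((p[:,:2]*1000).astype(np.float32)))
        A=np.c_[p[:,:2]-p[:,:2].mean(0),np.ones(len(p))];print("tilt dz/dx,dz/dy,z",np.linalg.lstsq(A,p[:,2],rcond=None)[0].round(4))
    cv2.imwrite(f"pics/{c}_{sys.argv[3]}.png",d["image"][...,::-1])
go([float(x) for x in sys.argv[4:7]],5.5)
E
python3 m.py .12 .17 a .6198 -.2012 .15
```

```text
top teal 1269 [ 0.5899 -0.1603  0.1338] ((603.052978515625, -171.04345703125), (67.75519561767578, 87.09707641601562), 6.487623691558838)
tilt dz/dx,dz/dy,z [-0.0046  0.002   0.1338]
scene teal 3664 [ 0.6163 -0.1992  0.1326] ((606.9930419921875, -191.50238037109375), (71.53334045410156, 131.08975219726562), 5.625633239746094)
tilt dz/dx,dz/dy,z [-0.0314  0.0004  0.1326]
t 7.7833 tcp [ 0.6089 -0.1919  0.1447] [ 1.7989e+02  1.0000e-02 -1.7420e+02] F [-0.2  0.7 -1. ] open 0.246
turn [0.002  0.0002 0.0052] shift cm [-1.   -1.04 -0.54]
```

Emit:
jog_arm(
  plan=[
    [[0,0,0.003],[-0.6,-0.6,0],0.9],
    [[0,0,0.003],[-1.15,-1.1,1],0.9],
    [[0,0,0.003],[-1.15,-1.1,3],0.9],
    [[0,0,0.003],[-1.15,-1.1,5],0.9],
    [[0,0,0.003],[-1.15,-1.1,5],0.9],
    [[0,0,0.003],[-1.15,-1.1,5],0.9],
    [[0,0,0.003],[-1.15,-1.1,5],0.9],
    [[0,0,0.003],[-1.15,-1.1,5],0.9],
  ],
)

```text
time_s: 8.45
tcp_pos: [0.6218, -0.2061, 0.0962]
tool_rot: [-179.9, 0.2, -174.7]
ft_force: [-0.1, -1.0, -1.5]
opening: 0.246
```

```bash
python3 m.py .07 .1 b .6198 -.2012 .09; python3 - <<'E'
import cv2,numpy as np
a=cv2.imread("pics/top_b.png")[125:225,365:485];b=cv2.imread("pics/scene_b.png")[230:400,170:340]
cv2.imwrite("pics/b.png",np.hstack([cv2.resize(a,(400,333),interpolation=2)[:333],cv2.resize(b,(333,333),interpolation=2)]))
E
```

```text
top teal 1048 [ 0.604  -0.1721  0.0857] ((616.6536254882812, -183.46151733398438), (67.17813110351562, 83.3179931640625), 6.197189807891846)
tilt dz/dx,dz/dy,z [-0.0026  0.0001  0.0857]
scene teal 3716 [ 0.6291 -0.2133  0.0847] ((619.388427734375, -206.45989990234375), (71.49200439453125, 130.3534393310547), 4.95176887512207)
tilt dz/dx,dz/dy,z [-0.0276 -0.0033  0.0847]
t 8.55 tcp [ 0.6217 -0.206   0.0964] [-1.7994e+02  1.6000e-01 -1.7466e+02] F [ 0.1  1.1 -2.2] open 0.245
turn [-0.001   0.0028 -0.0028] shift cm [0.14 0.5  0.64]
```

View pics/b.png

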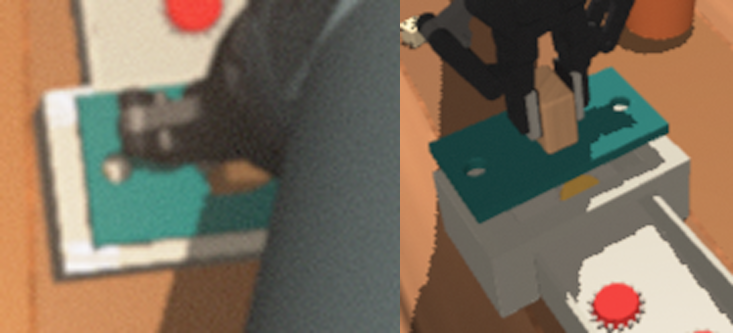

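The plate sits about 5 mm too far in -y, with the hole visible at crop (117,168) in the left panel. I correct that before lowering.

Emit:
jog_arm(
  plan=[
    [[0,0,-0.007],[-0.08,0.3,0],0.9],
    [[0,0,-0.007],[-0.08,0.5,0],0.9],
    [[0,0,-0.007],[-0.08,0.5,0],0.9],
    [[0,0,-0.007],[-0.08,0.5,0],0.9],
    [[0,0,-0.007],[-0.08,0.5,0],0.9],
    [[0,0,-0.007],[-0.08,0.5,0],0.9],
  ],
)

```text
time_s: 9.05
tcp_pos: [0.6207, -0.2005, 0.0948]
tool_rot: [-180.0, -0.0, -174.3]
ft_force: [0.4, 0.5, -1.3]
opening: 0.246
```

```bash
python3 m.py .07 .1 c .6218 -.2012 .09
```

```text
top teal 1016 [ 0.6027 -0.1651  0.0843] ((614.8404541015625, -176.7616729736328), (67.14615631103516, 80.11998748779297), 5.271528244018555)
tilt dz/dx,dz/dy,z [-0.0115 -0.0021  0.0843]
scene teal 3656 [ 0.6279 -0.2081  0.083 ] ((618.7813720703125, -200.96578979492188), (70.50447845458984, 130.48895263671875), 5.699212551116943)
tilt dz/dx,dz/dy,z [-0.029  -0.0021  0.083 ]
t 9.15 tcp [ 0.6207 -0.2007  0.0947] [-1.7999e+02 -1.0000e-02 -1.7427e+02] F [ 0.3 -0.4 -1.2] open 0.249
turn [-0.0001 -0.0001  0.004 ] shift cm [-0.11 -0.07  0.47]
```

Emit:
jog_arm(
  plan=[
    [[0,0,0.004],[-0.07,-0.02,0],0.9],
    [[0,0,0.004],[-0.07,-0.02,0.3],0.9],
    [[0,0,0.004],[-0.07,-0.02,0.6],0.9],
    [[0,0,0.004],[-0.07,-0.02,0.9],0.9],
    [[0,0,0.004],[-0.07,-0.02,1.2],0.9],
    [[0,0,0.004],[-0.07,-0.02,1.2],0.9],
    [[0,0,0.004],[-0.07,-0.02,1.2],0.9],
  ],
)

```text
time_s: 9.73
tcp_pos: [0.6211, -0.2005, 0.0822]
tool_rot: [180.0, -0.1, -174.5]
ft_force: [0.5, 0.3, -0.8]
opening: 0.245
```

```bash
python3 m.py .055 .09 d .6218 -.2012 .074
```

```text
top teal 966 [ 0.6037 -0.1641  0.0719] ((615.2466430664062, -174.631591796875), (66.86514282226562, 76.5451889038086), 5.353848457336426)
tilt dz/dx,dz/dy,z [-0.0025  0.004   0.0719]
scene teal 3627 [ 0.6286 -0.208   0.0708] ((619.2199096679688, -200.93228149414062), (70.98255920410156, 130.61245727539062), 5.400944232940674)
tilt dz/dx,dz/dy,z [-0.0318 -0.0033  0.0708]
t 9.8333 tcp [ 0.6215 -0.2007  0.0828] [-180.     -0.   -174.49] F [-0.1  0.7 -2.5] open 0.249
turn [-0.     -0.      0.0002] shift cm [-0.02 -0.06  0.88]
```

No contact force with the underside about 4 mm below the dowel tops, so the plate has engaged. I continue lowering.

Emit:
jog_arm(
  plan=[
    [[0,0,0],[0,-0.02,0.2],0.9],
    [[0,0,0],[0,-0.02,0.4],0.9],
    [[0,0,0],[0,-0.02,0.6],0.9],
    [[0,0,0],[0,-0.02,0.8],0.9],
    [[0,0,0],[0,-0.02,0.85],0.9],
    [[0,0,0],[0,-0.02,0.85],0.9],
  ],
)

```text
time_s: 10.33
tcp_pos: [0.6215, -0.2008, 0.0743]
tool_rot: [180.0, -0.0, -174.5]
ft_force: [-1.3, -0.1, -1.3]
opening: 0.244
```

```bash
python3 m.py .045 .08 e .6218 -.2012 .074
```

```text
top teal 929 [ 0.604  -0.1641  0.0639] ((615.8184814453125, -174.76791381835938), (66.92805480957031, 75.16079711914062), 5.399270057678223)
tilt dz/dx,dz/dy,z [-0.0056 -0.0023  0.0639]
scene teal 3527 [ 0.6289 -0.208   0.0626] ((619.1766967773438, -200.97093200683594), (70.78951263427734, 130.75875854492188), 5.19618558883667)
tilt dz/dx,dz/dy,z [-0.0326 -0.002   0.0626]
t 10.4333 tcp [ 0.6215 -0.2008  0.0743] [ 180.     -0.   -174.49] F [-0.4 -0.5 -0.2] open 0.246
turn [ 0.     -0.0001  0.0003] shift cm [-0.03 -0.04  0.03]
```

Emit:
jog_arm(
  plan=[
    [[0,0,0],[0,0,0.1],0.9],
    [[0,0,0],[0,0,0.12],0.9],
    [[0,0,0],[0,0,0.12],0.9],
  ],
)

```text
time_s: 10.68
tcp_pos: [0.6215, -0.2008, 0.0742]
tool_rot: [180.0, -0.0, -174.5]
ft_force: [-2.6, 0.9, 5.3]
opening: 0.247
```

Emit:
jog_arm(
  plan=[
    [[0,0,0],[0,0,0],0.3],
    [[0,0,0],[0,0,0],0],
    [[0,0,0],[0,0,0],0],
    [[0,0,0],[0,0,0],0],
    [[0,0,0],[0,0,-2],0],
    [[0,0,0],[0,0,-5],0],
    [[0,0,0],[0,0,-9],0],
    [[0,0,0],[0,0,-13],0],
  ],
)

```text
time_s: 11.35
tcp_pos: [0.6204, -0.2005, 0.2029]
tool_rot: [180.0, -0.2, -174.5]
ft_force: [1.9, 0.0, 0.5]
opening: 0.5
```

Emit:
jog_arm(
  plan=[
    [[0,0,0],[4,4,-1],0],
    [[0,0,0],[8,8,-2],0],
    [[0,0,0],[12,12,-3],0],
    [[0,0,0],[15,15,-4],0],
    [[0,0,0],[15,17,-4],0],
    [[0,0,0],[15,17,-4],0],
    [[0,0,0],[15,17,-4],0],
  ],
)

```text
time_s: 11.93
tcp_pos: [0.4534, -0.0412, 0.2436]
tool_rot: [179.8, 0.0, -174.1]
ft_force: [0.3, 0.4, -0.2]
opening: 0.498
```

```bash
python3 m.py .045 .08 f .6218 -.2012 .074; python3 - <<'E'
import cv2,numpy as np
a=cv2.imread("pics/top_f.png");b=cv2.imread("pics/scene_f.png")
cv2.imwrite("pics/f.png",np.hstack([cv2.resize(a[100:380,90:490],(400,280)),cv2.resize(b[60:400,160:560],(400,340))[:280]])) if 0 else cv2.imwrite("pics/f.png",np.hstack([cv2.resize(a,None,fx=.6,fy=.6)[:,:380],cv2.resize(b,None,fx=.6,fy=.6)]))
E
```

```text
top teal 2776 [ 0.6174 -0.1994  0.0637] ((618.4767456054688, -200.67333984375), (67.23287200927734, 127.69976043701172), 5.489328384399414)
tilt dz/dx,dz/dy,z [-0.0038  0.0003  0.0637]
scene teal 3756 [ 0.627  -0.2071  0.0626] ((619.636962890625, -201.16372680664062), (71.01962280273438, 130.377685546875), 5.487412452697754)
tilt dz/dx,dz/dy,z [-0.0292 -0.0013  0.0626]
t 12.0333 tcp [ 0.4559 -0.0455  0.2435] [-1.7999e+02  9.0000e-02 -1.7436e+02] F [ 0.1 -0.6  1. ] open 0.508
turn [-0.0001  0.0016  0.0024] shift cm [-14.95 -17.12  16.97]
```

View pics/f.png

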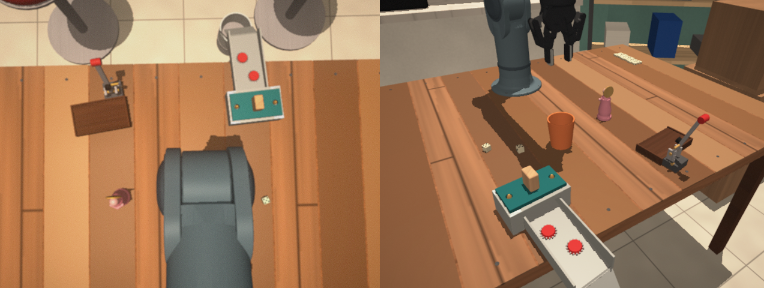

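The picture shows the plate flat on the chute with both dowels through its holes, top view (237,107) and (277,102). The clamp arm is open, the saint, cup and dice are standing, and the robot is clear. I hand in.

```bash
python3 -c "
from station import r
print(r.close_job())"
```

```text
the job is handed in; nothing more can be done
None
```

The cover plate is on the chute, and the job was handed in at about 12 s of the 59 s allowed. I lifted the clamp arm by its red knob to about 1.37 rad and let go, and the spring carried it to its stop. I then took the plate out by its grip, lowered it onto both dowels, released it and backed the gripper away.

**Plate position:** The last pictures put the plate top at 62.6 mm (scene camera) and 63.7 mm (top camera); fully down is 63 mm. It is within about 1.5 mm of the hopper's middle at 5.5° yaw, and both dowels show through the holes.

**Clamp and bystanders:** The clamp arm is still open. The figurine, the cup and both dice look undisturbed; I checked them by eye only and did not remeasure their positions after the moves.

**Forces:** The largest wrist force shown at the end of any move was about 7 N.

**One disagreement:** The scene camera's plane fit gave a plate tilt of about 0.03, while the top camera gave 0.004. The scene value was the same before and after seating, so I took it to come from the plate's visible side faces and not from a real tilt.

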